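Put the espresso machine back together after its weekly clean

TASK

The espresso machine has just had its weekly clean. Drop the filter basket fully home in the portafilter, then twist the portafilter up into the machine's group until its lugs lock and its handle points straight out from the machine's front; stand every washed espresso cup upright on the cup warmer. When all that is in place, and only then, turn the leaf of the care calendar right over its rings so that it lies flat with its other face showing; leave the mug and the whisk where they are.

Things in the scene. Friction and masses are not known exactly. Their poses are not given: they have to be found in the camera images.
- machine: Fixed espresso machine, 240 mm wide, 330 high, at the right. Origin: on the counter straight below the axis of its group (brew head). Its -x points straight out of its front to the operator, +y to the operator's left, z up. Front face x = +75 mm, body behind. Drip tray x, y within 78, 100 mm, top at z 53. Steam wand near x 20 to 75, y -90 mm, z 105 to 240.
- group (a point): On the group's axis at the underside of its round collar (outer radius 54 mm, 196 mm above the counter; a bell of 47 mm radius above it up to z 287). Axes as machine. Inside, two ledges (inner radius 37 mm) have two notches, half a turn apart, that let the two lugs of the portafilter pass straight up. Locked, the portafilter's origin is 41 mm below this point and its axes are parallel.
- portafilter: Loose bottomless portafilter, 420 g, on the counter: steel ring 67 mm across, 58 mm high, bore 60 mm, dark wooden handle. Origin: centre of the ring's underside; z up; handle along its -x, 26 mm wide with flat sides, 24 high, from 45 to 175 mm out, drooping 5 degrees so that ring and tip rest on the counter. Two lugs at +y and -y, 13 mm wide, reach 43 mm out, z 46 to 53.
- pf_grip (a point): Point in the middle of the portafilter's handle, 125 mm from the ring's axis, 17.5 mm above the ring's underside. Grip here from above across the flat sides, firmly (100 N), as the ring hangs out to one side.
- pf_rim (a point): Centre of the top of the portafilter's ring, 58 mm above its underside; the basket's flange rests there.
- basket: Loose steel filter basket, 60 g, 28.5 mm high, on the counter, open side up. Origin: centre of its underside; z up. Body 56 mm across (44 mm at the bottom), flange 68 mm across and 2.5 mm thick at the top (z 26 to 28.5): grip it across the flange. Seated, its origin is 32 mm above the portafilter's.
- cup0: Loose white handleless espresso cup, 62 mm high, 42 mm across at the foot, 60 mm at the rim, 140 g, standing on the counter. Origin: centre of its underside; z up. Some of the three cups may be absent.
- cup1: Same as cup0.
- cup2: Same as cup0.
- warmer: Fixed flat electric cup warmer, 120 mm (x) by 260 mm (y), steel top 24 mm above the counter. Origin: centre of its underside, on the counter; z up. There is room for three cups in a row along y, 80 mm apart.
- binder: Fixed ring-bound care calendar lying open, 222 mm (x) by 165 mm (y). Origin: on the counter below the ring line; y along the rings, -x to the near half, where the leaf lies at the start, +x to the far half. Both halves are stacks 32.5 mm high; the cover's near edge is at x = -111 mm. Two rings rise to 46 mm.
- leaf_hinge (a point): Middle of the line about which the leaf turns (parallel with the binder's y), 34.5 mm above the counter. Axes as binder.
- leaf (a joint): Angle of the stiff white leaf (60 g, 150 mm wide, 3 mm thick): 0 lying flat on the near half, about 1.57 upright, 3.14 lying flat on the far half with its other face up. It swings freely and damped, and falls to the side it leans to.
- leaf_tab (a point): Middle of the outer edge of the leaf's index tab, 133 mm from the hinge line. The tab is 70 mm wide along y and overhangs the cover by 22 mm, its underside 33 mm above the counter, so that a fingertip reaches under it.
- mug: Bystander: loose grey ceramic mug, 82 mm in diameter, 95 mm high, beyond the machine's group. Origin: centre of its underside.
- whisk: Bystander: loose stainless whisk, 250 mm long, 62 mm across its wires, lying beyond the warmer. Origin: on the counter below the root of its wires; its handle points along -x.
- group_notch (a point): Middle of one notch, 43 mm from the group's axis, at the height of group; notches are 28 degrees wide. The lugs fit when the handle points 45 degrees to the operator's left of straight out (portafilter yaw = machine yaw - 45 deg, play 5 deg). Raise it, axes within 3 mm, till its origin is 42 to 43.5 mm below group; a springy gasket first touches at 43.5.
- gasket_face (a point): Underside of the rubber gasket inside the group, 17 mm above group. From the notch turn the portafilter 45 degrees counterclockwise seen from above (handle to the operator's right): the lugs climb ramps that start 1 mm above group and rise 4 mm in 18 degrees, pressing the gasket 2.5 mm (about 6 N), then rest on level ledges; a stop comes about 4 degrees past straight out.

How it is judged:
On the way, in this order (a step that is already met when the one before it is completed fails the run):
1. the basket is seated in the portafilter, the portafilter is locked in the group with its handle straight out, and every cup stands on the warmer, let go of (horizontal distance between portafilter and group below 0.006 m and z of portafilter in the frame of group between -0.0435 and -0.0375 m and angle between portafilter's own z axis and vertical below 0.09 rad and x of pf_grip in the frame of group below -0.1 m and y of pf_grip in the frame of group between -0.025 and 0.025 m and horizontal distance between basket and portafilter below 0.006 m and z of basket in the frame of portafilter between 0.029 and 0.0345 m and z of cup0 in the frame of warmer between 0.02 and 0.029 m and angle between each of cup0, cup1, cup2's own z axis and vertical below 0.12 rad and x of cup0 in the frame of warmer between -0.048 and 0.048 m and y of cup0 in the frame of warmer between -0.118 and 0.118 m and linear speed of each of cup0, cup1, cup2 below 0.03 m/s and z of cup1 in the frame of warmer between 0.02 and 0.029 m and x of cup1 in the frame of warmer between -0.048 and 0.048 m and y of cup1 in the frame of warmer between -0.118 and 0.118 m and z of cup2 in the frame of warmer between 0.02 and 0.029 m and x of cup2 in the frame of warmer between -0.048 and 0.048 m and y of cup2 in the frame of warmer between -0.118 and 0.118 m and contact force between the fingers and portafilter below 0.5 N), for 0.2 s.
2. then the calendar leaf is turned over onto the far half (value of joint leaf above 2.95 rad), for 0.2 s.
At the end, for the whole second after the job is handed in: Basket home in the portafilter (6 mm, flange on the ring); portafilter locked in the group, hanging by itself, level within 5 degrees, handle within 11 degrees of straight out; every cup upright with its foot on the warmer; leaf flat on the far half (over 2.95). Nothing moving (horizontal distance between portafilter and group below 0.006 m and z of portafilter in the frame of group between -0.0435 and -0.0375 m and angle between portafilter's own z axis and vertical below 0.09 rad and x of pf_grip in the frame of group below -0.1 m and y of pf_grip in the frame of group between -0.025 and 0.025 m and horizontal distance between basket and portafilter below 0.006 m and z of basket in the frame of portafilter between 0.029 and 0.0345 m and z of cup0 in the frame of warmer between 0.02 and 0.029 m and angle between each of cup0, cup1, cup2's own z axis and vertical below 0.12 rad and x of cup0 in the frame of warmer between -0.048 and 0.048 m and y of cup0 in the frame of warmer between -0.118 and 0.118 m and linear speed of each of cup0, cup1, cup2, portafilter below 0.03 m/s and z of cup1 in the frame of warmer between 0.02 and 0.029 m and x of cup1 in the frame of warmer between -0.048 and 0.048 m and y of cup1 in the frame of warmer between -0.118 and 0.118 m and z of cup2 in the frame of warmer between 0.02 and 0.029 m and x of cup2 in the frame of warmer between -0.048 and 0.048 m and y of cup2 in the frame of warmer between -0.118 and 0.118 m and value of joint leaf above 2.95 rad); the robot touches nothing.
It fails at once if the mug is moved more than 40 mm (distance of mug from where it was at the start of the episode above 0.04 m).
It fails at once if the whisk is moved more than 40 mm (distance of whisk from where it was at the start of the episode above 0.04 m).
Of cup0, cup1, cup2 only 2 to 3 are there at a start; the rules pass over those that are not, and their reading is None.
At some moment in a run one of cup0, cup1, cup2 may be knocked a few centimetres aside while the robot is not near it.
It also fails if it takes over 208 s, if anything falls off the work surface, if the arm or the gripper's body presses on something with over 40 N, if the wrist force passes 120 N, or if a joint passes its speed limit or range.

ROBOT

A 6-joint arm with a two-finger parallel gripper is mounted at the origin on the work surface. World frame = base frame: x ahead of the robot, y to its left, z up, the work surface at z = 0. Lengths are in m, angles in rad, forces in N, time in s.
With the tool pointing down it reaches from about 0.325 to 0.775 m from the base axis. Payload 9.3 kg.
Tool frame: the origin (TCP) lies between the finger pads; the fingertips stand 11 mm ahead of it and the grasp point (between the pads) lies 8 mm behind it; z points along the fingers, y is the direction in which the jaws open and shut (so a half turn about z gives the same grasp; the last joint's range is limited). The gripper opens to 85 mm and grips with 20 to 120 N. Pads are 22 mm wide; open, the fingers measure 114 mm over their backs; the gripper's body (76 mm by 85 mm) begins 54 mm behind the grasp point. The pads swing forward as they close: fully open they stand 13 mm farther back than shut.
Start: joints at [-1.397, 0.259, 0.021, 1.334, 0, 1.418], TCP at [0.177, -0.521, 0.242] pointing down, gripper open.
Joint ranges: [-3.04, 3.04], [-0.91, 1.82], [-1.04, 1.36], [-1.92, 1.95], [-1.52, 1.45], [-3.14, 3.14]. Speed limits (rad/s): [2.22, 2.22, 2.79, 3.14, 3.14, 3.14].

INTERFACE

Orientations are given as a 3x3 rotation matrix whose columns are the frame's x, y, z axes.
In Python, from workcell import ctrl gives the robot as it stands. Calls block until the motion is done:
- ctrl.move_to(position, orientation): joint-space move of the TCP to a pose.
- ctrl.servo_line(position, orientation=None, rate=0.15, stop_force=None): straight line of the TCP; orientation=None keeps the orientation; rate is the mean speed in m/s. With stop_force (N) it stops when the force on the tool has changed by that much, and returns True; else False.
- ctrl.movej(angles): joint-space move.
- ctrl.release() and ctrl.grasp(f_grip=None): open the fingers fully, or close them until they stop; f_grip is the grip in N (None keeps the last).
- ctrl.hold(seconds).
- ctrl.inverse_kinematics(position, orientation): joint angles nearest the present ones, or None.
- ctrl.sense(): the state.
- ctrl.capture(name): name is "scene" or "side" or "wrist"; returns (picture, depth): 400x640x3 uint8, red, green, blue; 400x640 float32, m along the optical axis (not along the pixel's ray), 0 where there is no reading.
- ctrl.camera_info(name): a dict with "fx", "fy", "cx", "cy" (pixels), "R" (3x3) and "t" (3): a world point X has camera coordinates R X + t; the wrist camera has in their place "hand_eye" (4x4, takes a point from camera to tool coordinates, whose origin is the TCP and whose axes are the flange's). Camera axes: x right, y down, z forward; pixel columns grow to the right and rows downward; lengths in m; the calibration is good to about 2 mm. A picture is of the moment at which its call begins: read the wrist's pose just before it. camera_info takes no time and is no camera call.
A pose or a line that the arm cannot do raises ctrl.MotionError and nothing moves.
- ctrl.hand_in(): hands the job in, once; it reports no verdict.
The state is a dict: "time_s": time; "qpos": joint angles; "qd": joint speeds; "effort": joint torques, N m; "ee_pos": TCP position; "eef_rot": TCP orientation; "wrist_force": force on the tool from outside, world axes, zero at the start; "ft_torque": the same for the moment, N m; "width": finger opening in m.
Only numpy, scipy, OpenCV 4.12 (cv2) and the standard library are available. Lean on these libraries where they do the work, as an engineer would, in place of code of your own. Each camera call takes 0.05 s, during which the arm holds its last target. There are 200 camera calls.

## Working session

There is one attempt and no reset: what is moved stays moved. The work goes in short steps, each a Python script; the robot and the scene stay as the last script left them, time stands still between calls to the robot, and variables do not carry over. Pictures are saved under pics/ and viewed, about 12 in all and at most 16, crops included, and the job is handed in when it is done.

```bash
mkdir -p pics; ls
python3 - <<'E'
from workcell import ctrl
import cv2,numpy as np
for n in ("scene","side"):
    p,d=ctrl.capture(n); cv2.imwrite(f"pics/{n}0.png",p[:,:,::-1]); np.save(f"pics/{n}0.npy",d)
    i=ctrl.camera_info(n); print(n,i)
print(ctrl.camera_info("wrist"))
s=ctrl.sense(); print(s)
E
```

```text
pics
scene {'fx': 386.4316235139042, 'fy': 386.4316235139042, 'cx': 318.8091719233079, 'cy': 196.36216614390088, 'R': array([[-0.68320349,  0.73022704, -0.00120863],
       [ 0.62443954,  0.58336861, -0.51938072],
       [-0.37856077, -0.35559743, -0.85454211]]), 't': array([ 0.39344169, -0.29786467,  1.51452832])}
side {'fx': 450.91274138499955, 'fy': 450.91274138499955, 'cx': 322.2701933737285, 'cy': 195.9803624537796, 'R': array([[-0.81493492, -0.57925734, -0.01849386],
       [-0.41444014,  0.60477229, -0.68006606],
       [ 0.40511783, -0.54654498, -0.73291755]]), 't': array([0.50877486, 0.34699139, 1.15457414])}
{'fx': 317.1758957210453, 'fy': 317.1758957210453, 'cx': 318.57713817606896, 'cy': 199.36291640808233, 'hand_eye': array([[ 1.49432797e-04, -9.48212082e-01, -3.17637884e-01,
         8.16786705e-02],
       [ 9.99999987e-01,  1.60402348e-04, -8.38265646e-06,
         8.17769572e-04],
       [ 5.88983986e-05, -3.17637878e-01,  9.48212094e-01,
        -1.30924965e-01],
       [ 0.00000000e+00,  0.00000000e+00,  0.00000000e+00,
         1.00000000e+00]])}
{'time_s': 0.1, 'qpos': array([-1.39658363e+00,  2.59145235e-01,  2.08294750e-02,  1.33368857e+00,
       -4.05892602e-05,  1.41825832e+00]), 'qd': array([ 1.54955923e-03, -9.28145024e-04,  2.27613162e-04, -7.31305539e-04,
       -2.74545320e-05, -8.73655771e-04]), 'effort': array([ 5.40887093e-03, -5.56692696e+01,  3.45071483e+01,  1.15570013e-02,
       -1.25395468e-04, -1.21846358e-05]), 'ee_pos': array([ 0.17650707, -0.5206565 ,  0.24171832]), 'eef_rot': array([[ 9.47090270e-01,  3.20967224e-01, -2.49361643e-04],
       [ 3.20967289e-01, -9.47089542e-01,  1.18268365e-03],
       [ 1.43434885e-04, -1.20014511e-03, -9.99999270e-01]]), 'wrist_force': array([0.01950099, 0.14543555, 0.30609193]), 'ft_torque': array([-0.01682868,  0.03300309,  0.07941425]), 'width': 0.08512965426632868}
```

View pics/scene0.png

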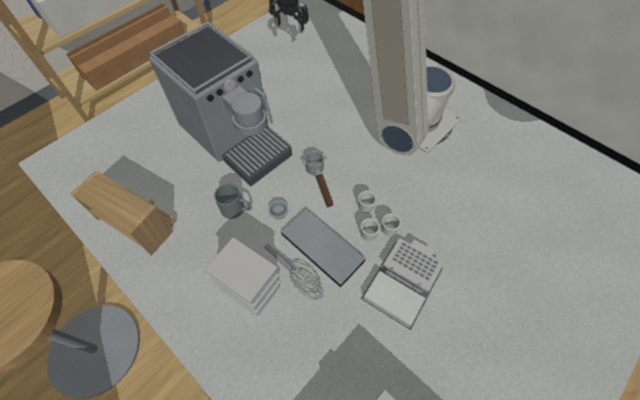

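View pics/side0.png

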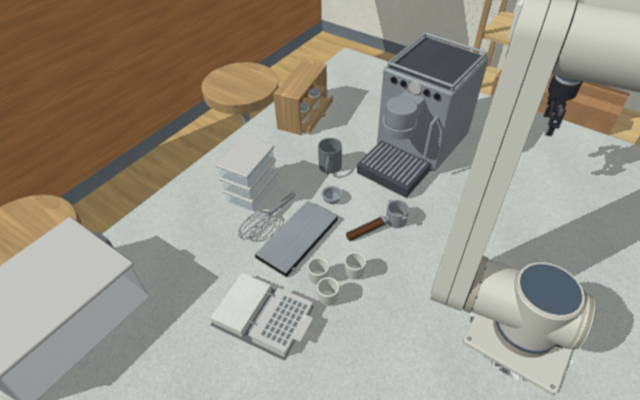

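The scene shows three cups (scene px 367,198; 370,228; 391,223), the portafilter (314,160), handle tip (329,205), basket (278,207), warmer (322,243), the calendar (400,280) with its leaf on the robot's side, and the machine (tray at 257,155). Next I make a top-down height and colour map from both depth images.

```bash
cat > h.py <<'E'
from workcell import ctrl
import cv2,numpy as np
def cloud(n,p,d,i,T=None):
    v,u=np.nonzero(d>0); z=d[v,u]
    c=np.stack([(u-i['cx'])/i['fx']*z,(v-i['cy'])/i['fy']*z,z],1)
    if T is None: w=(c-i['t'])@i['R']
    else: w=c@T[:3,:3].T+T[:3,3]
    return w,p[v,u]
def wristT():
    s=ctrl.sense(); T=np.eye(4); T[:3,:3]=s['eef_rot']; T[:3,3]=s['ee_pos']
    return T@ctrl.camera_info('wrist')['hand_eye']
def ortho(w,c,x0,x1,y0,y1,res):
    # image: up = +x, left = +y
    H=int((x1-x0)/res);W=int((y1-y0)/res)
    r=((x1-w[:,0])/res).astype(int);q=((y1-w[:,1])/res).astype(int)
    k=(r>=0)&(r<H)&(q>=0)&(q<W)&(w[:,2]<.5); r,q,w,c=r[k],q[k],w[k],c[k]
    o=np.argsort(w[:,2]); im=np.zeros((H,W,3),np.uint8);h=np.full((H,W),np.nan)
    im[r[o],q[o]]=c[o]; h[r[o],q[o]]=w[o,2]; return im,h
E
python3 - <<'E'
from h import *
for n in("scene","side"):
    p=cv2.imread(f"pics/{n}0.png"); d=np.load(f"pics/{n}0.npy")
    w,c=cloud(n,p,d,ctrl.camera_info(n))
    np.save(f"pics/{n}_w.npy",w); 
    k=(abs(w[:,2])<.02)&(abs(w[:,0]-.5)<.3)&(abs(w[:,1])<.4); print(n,np.median(w[k,2]))
    im,h=ortho(w,c,.15,.95,-.65,.45,.004)
    hh=cv2.applyColorMap(np.clip(np.nan_to_num(h)*255/.1,0,255).astype(np.uint8),cv2.COLORMAP_JET)
    a=np.hstack([im,hh]) ; a=cv2.resize(a,None,fx=1.45,fy=1.45,interpolation=0)
    for j,x in enumerate(np.arange(.2,.95,.1)): cv2.putText(a,f"{x:.1f}",(0,int((.95-x)/.004*1.45)),0,.35,(0,255,255),1)
    for y in np.arange(-.6,.45,.1): cv2.putText(a,f"{y:.1f}",(int((.45-y)/.004*1.45)-10,10),0,.3,(0,255,255),1)
    globals()[n]=a
cv2.imwrite("pics/ortho0.png",np.vstack([scene,side])); print(scene.shape)
E
```

```text
scene 0.0004223406436338157
side 0.0016478691540183451
(289, 798, 3)
```

View pics/ortho0.png

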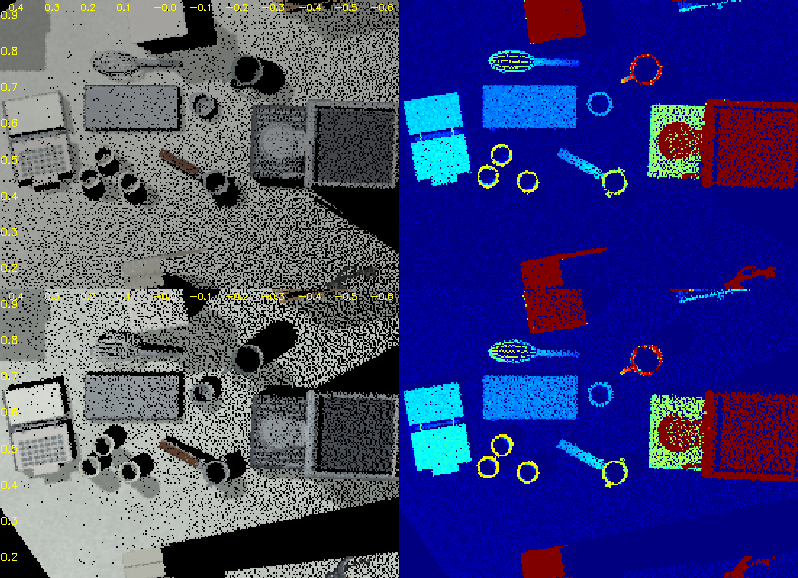

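The map shows the layout clearly: the machine faces world +y, the warmer is near (0.64, 0.1) and the calendar near (0.56, 0.34). Next I fit each object in both clouds.

```bash
cat > fit.py <<'E'
from h import *
from scipy.optimize import least_squares
def ring(w,c,zt,R,tol=.004,hw=.012):
    c=np.array(c,float)
    for _ in range(3):
        r=np.hypot(*(w[:,:2]-c).T); k=(abs(w[:,2]-zt)<tol)&(abs(r-R)<hw); P=w[k]
        if len(P)<8: return None
        f=least_squares(lambda q:np.hypot(P[:,0]-q[0],P[:,1]-q[1])-R,c,loss='soft_l1',f_scale=.002); c=f.x; hw=max(hw*.7,.006)
    return np.round(c,4),len(P),round(float(np.sqrt(np.mean(f.fun**2))),4),round(float(P[:,2].mean()),4)
def rect(w,lo,hi,z0,z1):
    k=(w[:,:2]>lo).all(1)&(w[:,:2]<hi).all(1)&(w[:,2]>z0)&(w[:,2]<z1)
    return cv2.minAreaRect((w[k,:2]*1000).astype(np.float32)),k.sum()
E
python3 - <<'E'
from fit import *
for n in("scene","side"):
    w=np.load(f"pics/{n}_w.npy"); print(n)
    for nm,c,z,R in [("c",(.525,.17),.062,.0285),("c",(.465,.21),.062,.0285),("c",(.45,.1),.062,.0285),("pf",(.445,-.14),.058,.032),("bk",(.665,-.1),.0285,.032),("mug",(.755,-.225),.095,.039)]:
        print(nm,ring(w,c,z,R))
    print("warmer",rect(w,(.55,-.06),(.73,.24),.018,.03))
    print("binder",rect(w,(.42,.25),(.7,.46),.026,.037))
    k=(w[:,0]>.4)&(w[:,0]<.62)&(w[:,1]>-.14)&(w[:,1]<.05)&(w[:,2]>.012)&(w[:,2]<.05)&(np.hypot(w[:,0]-.445,w[:,1]+.14)>.055)
    P=w[k]; print("handle",P[:,:2].mean(0),cv2.fitLine((P[:,:2]*1000).astype(np.float32),cv2.DIST_HUBER,0,.01,.01).ravel())
    print("tray",rect(w,(.4,-.39),(.68,-.2),.045,.058))
    k=(w[:,0]>.4)&(w[:,0]<.7)&(w[:,1]>-.7)&(w[:,1]<-.3)&(w[:,2]>.31)&(w[:,2]<.345); print("top",cv2.minAreaRect((w[k,:2]*1000).astype(np.float32)))
    k=(w[:,0]>.45)&(w[:,0]<.65)&(w[:,1]>-.385)&(w[:,1]<-.2)&(w[:,2]>.18)&(w[:,2]<.31)
    print(np.histogram(w[k,2],20))
    for z in(.287,): 
        q=k&(abs(w[:,2]-z)<.004)
        if q.sum()>10: print("bell",z,cv2.minEnclosingCircle((w[q,:2]*1000).astype(np.float32)),w[q].mean(0))
E
```

```text
scene
c (array([0.5231, 0.1677]), 77, 0.0021, 0.0612)
c (array([0.4641, 0.205 ]), 85, 0.002, 0.0612)
c (array([0.4493, 0.0953]), 71, 0.002, 0.0618)
pf (array([ 0.4479, -0.1437]), 66, 0.002, 0.0574)
bk (array([ 0.6649, -0.1031]), 108, 0.0028, 0.0285)
mug (array([ 0.7595, -0.2307]), 109, 0.0015, 0.0945)
warmer (((633.9603271484375, 89.94703674316406), (166.9421844482422, 257.6368103027344), 0.2093212753534317), np.int64(2798))
binder (((564.4150390625, 343.58978271484375), (243.060302734375, 149.9082794189453), 9.742700576782227), np.int64(2843))
handle [ 0.54446758 -0.02361016] [  0.8118567    0.58385676 536.14905    -27.365112  ]
tray (((559.13818359375, -315.69970703125), (149.9660186767578, 201.3983154296875), 87.08919525146484), np.int64(1812))
top ((552.6422119140625, -521.5631103515625), (269.73663330078125, 239.4207305908203), 87.96510314941406)
(array([  4,   8,  29,  44,  52,  50,  45, 145,  54,  69,  48,  54,  51,
        46,  49, 101, 407, 208,   0,   1]), array([0.18213439, 0.18834988, 0.19456536, 0.20078084, 0.20699632,
       0.2132118 , 0.21942728, 0.22564276, 0.2318582
[... 959 characters left out ...]
19), (154.1029815673828, 213.27053833007812), 87.67713928222656), np.int64(1830))
top ((546.37646484375, -521.8971557617188), (269.2868347167969, 240.3733673095703), 87.82879638671875)
(array([  6,   6,   7,  45,  58,  51,  66,  51, 112,  81,  71,  57,  54,
        56,  57,  51,  51,  72, 247, 312]), array([0.18030647, 0.18593794, 0.1915694 , 0.19720086, 0.20283233,
       0.20846379, 0.21409525, 0.21972672, 0.22535818, 0.23098964,
       0.23662111, 0.24225257, 0.24788403, 0.2535155 , 0.25914696,
       0.26477842, 0.27040988, 0.27604135, 0.28167281, 0.28730427,
       0.29293574]))
bell 0.287 ((554.1759643554688, -332.6331787109375), 61.05841064453125) [ 0.55347804 -0.32232554  0.28743627]
```

```bash
cat >> h.py <<'E'
def down(deg):
    a=np.radians(deg);c,s=np.cos(a),np.sin(a)
    return np.array([[c,s,0],[s,-c,0],[0,0,-1.]])
E
cat > all.py <<'E'
from fit import *
def report(w):
    for nm,c,z,R in [("c",(.525,.17),.062,.0285),("c",(.465,.21),.062,.0285),("c",(.45,.1),.062,.0285),("pf",(.445,-.14),.058,.032),("bk",(.665,-.1),.0285,.032)]:
        print(nm,ring(w,c,z,R))
    print("warmer",rect(w,(.58,-.06),(.73,.24),.018,.03))
    print("binder",rect(w,(.42,.25),(.7,.46),.026,.037))
    k=(w[:,0]>.47)&(w[:,0]<.57)&(w[:,1]>-.11)&(w[:,1]<.04)&(w[:,2]>.014)&(w[:,2]<.05)
    P=w[k]; print("handle",P.mean(0),cv2.fitLine((P[:,:2]*1000).astype(np.float32),cv2.DIST_HUBER,0,.01,.01).ravel(),k.sum())
    for R,z0,z1 in((.047,.235,.278),(.054,.199,.222)):
        c=np.array([.556,-.33]); 
        for _ in range(4):
            r=np.hypot(*(w[:,:2]-c).T); k=(w[:,2]>z0)&(w[:,2]<z1)&(abs(r-R)<.008)&(w[:,1]>-.375); P=w[k]
            if k.sum()<15: break
            c=least_squares(lambda q:np.hypot(P[:,0]-q[0],P[:,1]-q[1])-R,c,loss='soft_l1',f_scale=.002).x
        print("bell",R,c.round(4),k.sum())
    k=(w[:,0]>.46)&(w[:,0]<.66)&(w[:,1]>-.44)&(w[:,1]<-.37)&(w[:,2]>.08)&(w[:,2]<.16)
    if k.sum()>30: P=w[k]; print("front",P.mean(0).round(4),cv2.fitLine((P[:,:2]*1000).astype(np.float32),cv2.DIST_HUBER,0,.01,.01).ravel(),k.sum())
E
python3 - <<'E'
from all import *
for n in("scene","side"): print(n); report(np.load(f"pics/{n}_w.npy"))
for j,p in enumerate([(.5,-.12,.37),(.55,.13,.36)]):
    ctrl.move_to(p,down(180)); ctrl.hold(.3)
    T=wristT(); im,d=ctrl.capture("wrist"); w,c=cloud("wrist",im,d,ctrl.camera_info("wrist"),T)
    cv2.imwrite(f"pics/w{j}.png",im[:,:,::-1]); np.save(f"pics/w{j}_w.npy",w)
    k=(abs(w[:,2])<.02)&(abs(w[:,0]-.5)<.3)&(abs(w[:,1])<.4); print("wrist",j,np.median(w[k,2])); report(w)
s=ctrl.sense(); print(s['time_s'],s['qpos'])
E
```

```text
scene
c (array([0.5231, 0.1677]), 77, 0.0021, 0.0612)
c (array([0.4641, 0.205 ]), 85, 0.002, 0.0612)
c (array([0.4493, 0.0953]), 71, 0.002, 0.0618)
pf (array([ 0.4479, -0.1437]), 66, 0.002, 0.0574)
bk (array([ 0.6649, -0.1031]), 108, 0.0028, 0.0285)
warmer (((657.3262939453125, 90.22771453857422), (257.6777038574219, 120.15171813964844), 89.77723693847656), np.int64(2797))
binder (((564.4150390625, 343.58978271484375), (243.060302734375, 149.9082794189453), 9.742700576782227), np.int64(2843))
handle [ 0.50411315 -0.04497417  0.02866586] [ 4.5682293e-01  8.8955766e-01  5.0414252e+02 -4.5793167e+01] 269
bell 0.047 [ 0.5584 -0.3213] 308
bell 0.054 [ 0.5582 -0.3212] 161
front [ 0.6157 -0.3988  0.1197] [ 9.9898285e-01 -4.5092404e-02  6.1541913e+02 -3.9865887e+02] 381
side
c (array([0.5191, 0.1668]), 117, 0.002, 0.0622)
c (array([0.4601, 0.2045]), 122, 0.002, 0.0622)
c (array([0.4456, 0.0949]), 111, 0.002, 0.0625)
pf (array([ 0.4443, -0.1449]), 94, 0.002, 0.0583)
bk (array([ 0.6617, -0.105 ]), 96, 0.0031, 0.0292)
warmer (((650.3536376953125, 88.88670349121094), (260.73736572265625, 123.130
[... 1369 characters left out ...]
524, 0.0018, 0.061)
c (array([0.4479, 0.0953]), 540, 0.0018, 0.061)
pf (array([ 0.4464, -0.1438]), 589, 0.0012, 0.0569)
bk (array([ 0.6629, -0.1032]), 569, 0.0029, 0.0276)
warmer (((653.9622802734375, 88.30453491210938), (257.8257141113281, 116.9786148071289), 89.8662338256836), np.int64(11005))
binder (((563.8399658203125, 343.4217834472656), (241.63246154785156, 151.13804626464844), 9.695279121398926), np.int64(14167))
handle [ 0.49939158 -0.04566783  0.02803418] [ 4.3948171e-01  8.9825153e-01  4.9866992e+02 -4.7238369e+01] 1719
bell 0.047 [ 0.556 -0.33 ] 0
bell 0.054 [ 0.556 -0.33 ] 0
3.7167 [ 8.21453401e-02  2.83359513e-01  3.52270842e-01  1.63945722e+00
 -5.71170409e-05  8.34969935e-02]
```

View pics/w0.png

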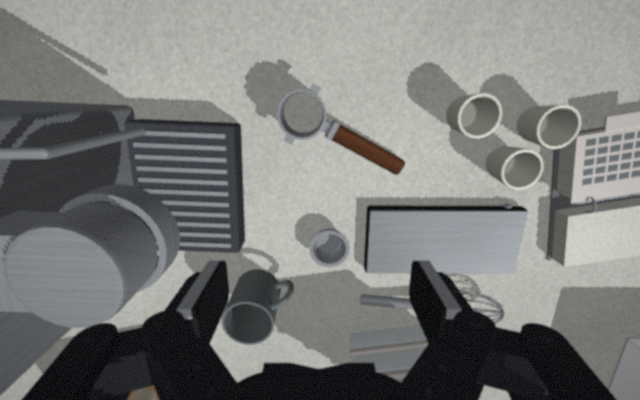

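View pics/w1.png

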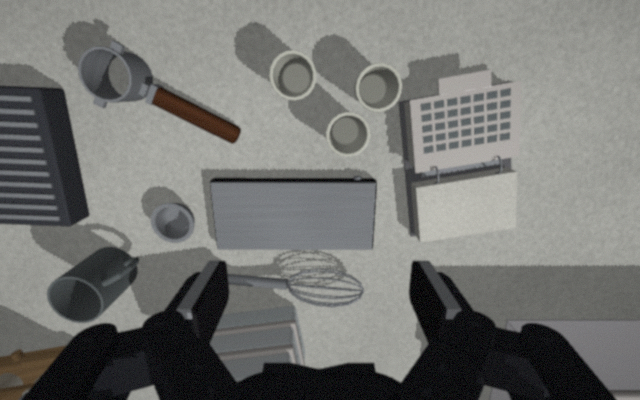

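Wrist, scene and side fits agree to within about 2 mm. The averages are: cups (.521,.167), (.462,.204), (.4475,.095); portafilter (.446,-.144); basket (.663,-.104); warmer (.654,.089); group (.5575,-.322), machine yaw about -92.3°. First move: the basket.

Run:
```python
from all import *
for n in("scene","side","w0","w1"):
    w=np.load(f"pics/{n}_w.npy"); c=np.array([.446,-.1443]); v=w[:,:2]-c; r=np.hypot(*v.T); a=np.degrees(np.arctan2(v[:,1],v[:,0]))
    k=(r>.06)&(r<.17)&(abs(a-62)<12)&(abs(w[:,2]-(.0295+(.125-r)*.087))<.002); P=w[k]
    l=cv2.fitLine((P[:,:2]*1000).astype(np.float32),cv2.DIST_HUBER,0,.01,.01).ravel(); print(n,k.sum(),np.degrees(np.arctan2(l[1],l[0])),a[k].mean())
R=down(107); b=[.6628,-.1038]
ctrl.move_to([*b,.12],R); ctrl.servo_line([*b,.021],rate=.08,stop_force=8)
print(ctrl.sense()['ee_pos']); ctrl.grasp(30); s=ctrl.sense(); print(s['width'],s['ee_pos'])
ctrl.servo_line([*b,.14]); s=ctrl.sense(); print(s['width'],s['wrist_force'],s['time_s'])
p=[.4463,-.1443]
ctrl.move_to([*p,.14],R); ctrl.hold(.3)
for n in("scene","side"):
    im,d=ctrl.capture(n); w,_=cloud(n,im,d,ctrl.camera_info(n)); print(n,ring(w,p,.1475,.032,tol=.006),ring(w,p,.058,.032))
    cv2.imwrite(f"pics/{n}1.png",im[:,:,::-1])
```

```text
scene 112 57.89126 60.48715750536079
side 149 60.100143 62.22632376333444
w0 701 61.29056 61.01456153839439
w1 838 61.62326 61.16423231210732
[ 0.66314052 -0.10389958  0.02160183]
0.06568828642049425 [ 0.66311055 -0.10387689  0.02208928]
0.06544171265200757 [ 0.00334097 -0.00740923 -1.16172315] 7.7167
scene (array([ 0.4501, -0.1445]), 78, 0.0029, 0.1468) (array([ 0.4475, -0.1437]), 57, 0.002, 0.0575)
side (array([ 0.4449, -0.1441]), 154, 0.0032, 0.1469) (array([ 0.4444, -0.1449]), 102, 0.002, 0.0582)
```

Run:
```python
from all import *
R=down(107); p=[.4463,-.1443]
ctrl.servo_line([*p,.085]); print(ctrl.servo_line([*p,.053],rate=.03,stop_force=5)); s=ctrl.sense(); print(s['ee_pos'],s['wrist_force'])
ctrl.release(); ctrl.hold(.3)
ctrl.servo_line([*p,.22],rate=.2)
ctrl.move_to([.53,-.1,.3],down(180)); ctrl.hold(.3)
T=wristT(); im,d=ctrl.capture("wrist"); w,c=cloud("wrist",im,d,ctrl.camera_info("wrist"),T)
cv2.imwrite("pics/w2.png",im[:,:,::-1])
for z in(.058,.0605): print(ring(w,p,z,.032))
k=(np.hypot(*(w[:,:2]-p).T)<.04); print(np.histogram(w[k,2],bins=np.arange(0,.08,.004))[0])
k&=w[:,2]>.052; P=w[k]; A=np.c_[P[:,:2]-p,np.ones(len(P))]; print(np.linalg.lstsq(A,P[:,2],rcond=None)[0])
k=(np.hypot(*(w[:,:2]-p).T)<.014);print("floor",np.median(w[k,2]))
for n in("scene","side"):
    im,d=ctrl.capture(n); w,_=cloud(n,im,d,ctrl.camera_info(n)); print(n,ring(w,p,.0605,.032))
cv2.imwrite("pics/w2c.png",cv2.resize(cv2.imread("pics/w2.png")[0:240,150:450],None,fx=2.4,fy=2.4)); print(ctrl.sense()['time_s'])
```

```text
True
[ 0.44614177 -0.14458127  0.06167448] [-0.76561044 -0.22607248  9.18656465]
(array([ 0.4467, -0.1441]), 1265, 0.003, 0.0598)
(array([ 0.4467, -0.1443]), 1248, 0.0029, 0.0599)
[  56    1    0    1    0    0    2  169 1191  361   53   50   72  135
  632  620    0    0    0]
[ 0.00091132 -0.00379999  0.0592366 ]
floor 0.03306825623109483
scene (array([ 0.4481, -0.1435]), 103, 0.0027, 0.0606)
side (array([ 0.4442, -0.1443]), 125, 0.0029, 0.061)
13.35
```

View pics/w2c.png

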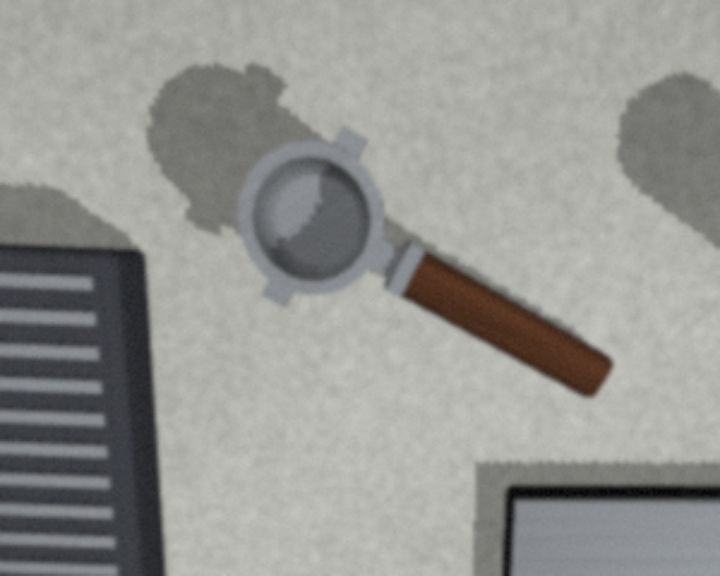

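The basket is home: the flange ring at z 0.060 is level, its floor is at 0.033, and it is concentric with the ring. Next I grip the portafilter with the camera pointing away from the ring, so it clears the bell, and measure how it hangs.

```bash
cat > pf.py <<'E'
from all import *
G=np.array([.5575,-.322]); HL=87.7; HN=HL-45
def tcp(ring_xy,h,z,L=.125):
    a=np.radians(h); return [ring_xy[0]+L*np.cos(a),ring_xy[1]+L*np.sin(a),z],down(h)
E
python3 - <<'E'
from pf import *
p,R=tcp((.4463,-.1443),61.2,.0145)
ctrl.move_to([p[0],p[1],.13],R); ctrl.servo_line(p,rate=.06,stop_force=10); print(ctrl.sense()['ee_pos'])
ctrl.grasp(100); s=ctrl.sense(); print(s['width'],s['ee_pos'])
p[2]=.115; ctrl.servo_line(p,rate=.08); s=ctrl.sense(); print(s['ee_pos'],s['wrist_force'],s['ft_torque'])
q,R=tcp((.5575,-.20),HN,.115); ctrl.move_to(q,R); ctrl.hold(.4)
s=ctrl.sense(); print(s['ee_pos'],s['width'],s['time_s'])
for n in("scene","side"):
    im,d=ctrl.capture(n); w,_=cloud(n,im,d,ctrl.camera_info(n)); cv2.imwrite(f"pics/{n}3.png",im[:,:,::-1]); np.save(f"pics/{n}3_w.npy",w)
    k=(np.hypot(w[:,0]-.5575,w[:,1]+.2)<.045)&(w[:,2]>.09); print(n,k.sum(),np.histogram(w[k,2],bins=np.arange(.09,.2,.005))[0])
    for z in(.155,.16,.165): print(ring(w,(.5575,-.2),z,.032,tol=.005))
    for z in (.165,):
        P=w[k&(w[:,2]>.15)]; A=np.c_[P[:,:2]-[.5575,-.2],np.ones(len(P))]; print(np.linalg.lstsq(A,P[:,2],rcond=None)[0])
a=cv2.imread("pics/scene3.png")[60:220,160:360]; b=cv2.imread("pics/side3.png")[80:240,300:500]
cv2.imwrite("pics/c3.png",cv2.resize(np.hstack([a,b]),None,fx=2,fy=2,interpolation=2))
E
```

```text
[ 0.50667084 -0.03479184  0.01474025]
0.02440713885288619 [ 0.50664474 -0.03480615  0.01485373]
[ 0.50623377 -0.03469193  0.11449794] [-0.18820591  0.35552818 -4.85339137] [ 0.37868826 -0.19812649 -0.00052435]
[ 0.6491577  -0.11491439  0.11547428] 0.024417592472596086 20.4
scene 114 [ 0  0  1  5  5  5  4  4  6 12  5 10 19 15 23  0  0  0  0  0  0  0]
(array([ 0.5589, -0.1974]), 27, 0.003, 0.1557)
(array([ 0.5608, -0.1999]), 38, 0.0024, 0.1601)
(array([ 0.5609, -0.2009]), 23, 0.0019, 0.1613)
[ 0.22047406 -0.22586285  0.16641011]
side 581 [ 0  0 19 21 24 27 26 30 57 74 46 40 48 72 95  2  0  0  0  0  0  0]
(array([ 0.5544, -0.198 ]), 109, 0.003, 0.1557)
(array([ 0.5553, -0.1999]), 154, 0.0028, 0.1603)
(array([ 0.5558, -0.2008]), 93, 0.0026, 0.1622)
[ 0.01219862 -0.00768341  0.15870663]
```

View pics/c3.png

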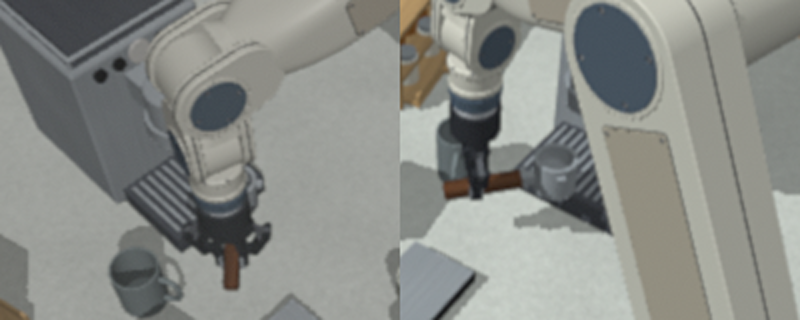

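The ring is where predicted, within about 1 mm and level. Moving under the group and lifting into the notches.

Run:
```python
from pf import *
q,R=tcp(G,HN,.115); ctrl.servo_line(q,R,rate=.08); ctrl.hold(.3); s=ctrl.sense(); print(s['ee_pos'],s['wrist_force'])
q[2]=.155; print(ctrl.servo_line(q,rate=.04,stop_force=10)); s=ctrl.sense(); print(s['ee_pos'],s['wrist_force'],s['ft_torque'])
q[2]=.1683; print(ctrl.servo_line(q,rate=.015,stop_force=10)); ctrl.hold(.3); s=ctrl.sense(); print(s['ee_pos'],np.array(q),s['wrist_force'],s['ft_torque'],s['time_s'])
```

```text
[ 0.64939543 -0.23704306  0.11503482] [ 0.52606873 -0.00511788 -4.54223219]
False
[ 0.6492627 -0.2371473  0.1546322] [ 0.71969535 -0.2883499  -4.03480863] [ 0.20993826 -0.28157458  0.00652566]
False
[ 0.64932815 -0.23721274  0.16825392] [ 0.64936432 -0.23723004  0.1683    ] [ 0.95552562 -0.12979304 -5.29852852] [ 0.29172125 -0.42027715  0.01631707] 24.9583
```

It went up into the notches without jamming, with about 1 N from the gasket. Now the twist.

Run:
```python
from pf import *
f0=ctrl.sense()['wrist_force']
for d in list(range(5,46,5)):
    z=.1683+.0018*min(d/20,1)
    q,R=tcp(G,HN+d,z); st=ctrl.servo_line(q,R,rate=.03,stop_force=35); s=ctrl.sense()
    print(d,st,(s['ee_pos']-q).round(4),s['wrist_force'].round(1),s['ft_torque'].round(2),s['width'].round(4))
    if st: break
print(s['time_s'],np.degrees(np.arctan2(s['eef_rot'][1,0],s['eef_rot'][0,0])))
```

```text
Traceback (most recent call last):
AttributeError: 'float' object has no attribute 'round'
```

Run:
```python
from pf import *
s=ctrl.sense();print(s['wrist_force'],s['ee_pos'])
for d in list(range(10,46,5)):
    z=.1683+.0018*min(d/20,1)
    q,R=tcp(G,HN+d,z); st=ctrl.servo_line(q,R,rate=.03,stop_force=35); s=ctrl.sense()
    print(d,st,(s['ee_pos']-q).round(4),s['wrist_force'].round(1),s['ft_torque'].round(2),round(s['width'],4))
    if st: break
print(s['time_s'],np.degrees(np.arctan2(s['eef_rot'][1,0],s['eef_rot'][0,0])))
```

```text
[-1.16265771  0.67031241 -5.4725668 ] [ 0.64157644 -0.22947795  0.16874574]
10 False [ 0.     -0.0001 -0.0001] [ 0.6  0.8 -6.3] [ 0.51 -0.4  -0.03] 0.0242
15 False [ 0. -0. -0.] [ 0.3  0.  -7.2] [ 0.64 -0.42  0.09] 0.0243
20 False [ 0.0001  0.0001 -0.0001] [ 0.7  1.3 -7.7] [ 0.83 -0.55  0.05] 0.0241
25 False [0.     0.     0.0001] [ 1.2  2.6 -5.5] [ 0.94 -0.19 -0.12] 0.0239
30 False [-0.0001 -0.0002  0.0001] [-2.1  1.  -3.3] [ 0.59  0.04 -0.06] 0.0243
35 False [-0.     -0.0002  0.0001] [-2.4  0.4 -2.6] [ 0.32  0.11 -0.01] 0.0241
40 False [-0.     -0.0001  0.    ] [-1.7  0.  -1.2] [ 0.23  0.31 -0.08] 0.0243
45 False [-0.     -0.0001  0.    ] [-1.5 -0.4 -0.7] [ 0.21  0.26 -0.1 ] 0.0245
29.6083 87.64927621625198
```

Locked: the wrist force is near zero, so the ledges carry the weight. Let go, verify, and look for the cups again.

```bash
cat > cups.py <<'E'
from pf import *
W=np.array([.654,.0893])
def look(save=None,pose=(.55,.13,.36)):
    ctrl.move_to(pose,down(180)); ctrl.hold(.3); T=wristT(); im,d=ctrl.capture("wrist")
    w,c=cloud("wrist",im,d,ctrl.camera_info("wrist"),T)
    if save: cv2.imwrite(save,im[:,:,::-1])
    return w
def cups(w):
    out=[]
    for zt in(.061,.0855):
        k=(abs(w[:,2]-zt)<.004)&(w[:,0]<.725)&(w[:,0]>.33)&(w[:,1]>-.1)&(w[:,1]<.45); P=w[k]
        m=np.zeros((200,300),np.uint8); m[((P[:,0]-.33)/.002).astype(int),((P[:,1]+.1)/.002).astype(int)]=255
        m=cv2.morphologyEx(m,cv2.MORPH_CLOSE,np.ones((3,3)))
        n,_,st,ce=cv2.connectedComponentsWithStats(m)
        for i in range(1,n):
            x0,y0,ww,hh,_=st[i]
            if max(ww,hh)>22 and max(ww,hh)<45:
                c=[.33+(y0+hh/2)*.002,-.1+(x0+ww/2)*.002]; r=ring(w,c,zt,.0285)
                if r and r[2]<.0026 and r[1]>100: out.append((*r[0],zt))
    return out
E
python3 - <<'E'
from cups import *
ctrl.release(); ctrl.hold(.3); q,R=tcp(G,HL,.30); ctrl.servo_line(q,rate=.15)
for n in("scene","side"):
    im,d=ctrl.capture(n); cv2.imwrite(f"pics/{n}4.png",im[:,:,::-1])
w=look("pics/w4.png",(.56,0,.37)); print(cups(w),ctrl.sense()['time_s'])
# handle line
k=(w[:,2]>.14)&(w[:,2]<.195)&(w[:,1]>-.27)&(w[:,1]<-.13)&(abs(w[:,0]-.56)<.04); P=w[k]
print(k.sum(),P.mean(0),np.linalg.lstsq(np.c_[P[:,1]+.2,np.ones(len(P))],P[:,2],rcond=None)[0],cv2.fitLine((P[:,:2]*1000).astype(np.float32),cv2.DIST_HUBER,0,.01,.01).ravel())
a=cv2.imread("pics/w4.png"); cv2.imwrite("pics/c4.png",cv2.resize(a,None,fx=1.2,fy=1.2))
E
```

```text
[(np.float64(0.448), np.float64(0.0945), 0.061), (np.float64(0.4624), np.float64(0.2036), 0.061), (np.float64(0.5214), np.float64(0.1661), 0.061)] 33.175
3458 [ 0.55979831 -0.20861815  0.18223592] [-0.10501779  0.18133086] [ 5.2636918e-02  9.9861372e-01  5.5932697e+02 -2.0798665e+02]
```

View pics/c4.png

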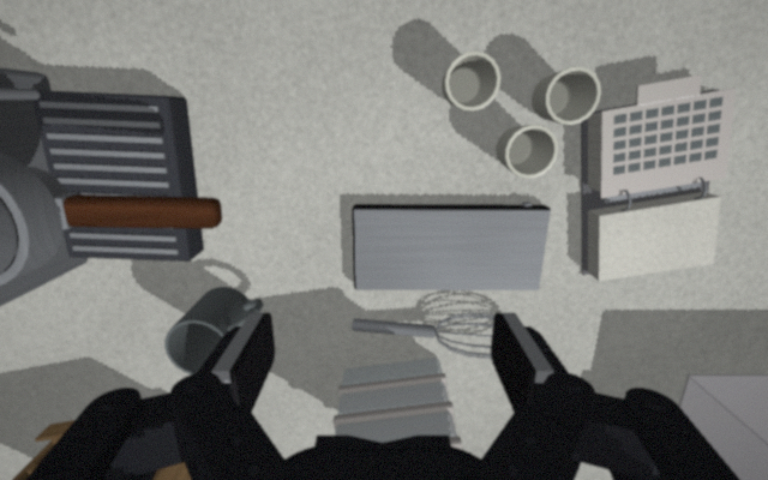

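The portafilter hangs locked with the handle straight out (about 87°, px 140,212). All three cups stand where they were. Now the first cup.

```bash
cat >> cups.py <<'E'
def pick_place(c,slot,jaw,zg=.046,zplace=None):
    """c cup centre xy, slot target xy, jaw direction deg; warmer top at .024"""
    R=down(jaw+90); c=list(c)
    ctrl.move_to([*c,.16],R); ctrl.servo_line([*c,zg],rate=.1,stop_force=10)
    z0=ctrl.sense()['ee_pos'][2]; ctrl.grasp(40); w0=ctrl.sense()['width']
    ctrl.servo_line([*c,.16],rate=.15); s=ctrl.sense(); print("grip",z0,w0,s['width'],s['wrist_force'].round(2))
    if s['width']<.04: return False
    Rp=down(90); ctrl.move_to([*slot,.16],Rp); ctrl.servo_line([*slot,z0+.030],rate=.1)
    st=ctrl.servo_line([*slot,z0+.022],rate=.02,stop_force=4); s=ctrl.sense(); print("place",st,s['ee_pos'],s['wrist_force'].round(2))
    ctrl.hold(.2); ctrl.release(); ctrl.hold(.3); ctrl.servo_line([*slot,.17],rate=.15); return True
E
python3 - <<'E'
from cups import *
print(pick_place((.5213,.1665),W+[-.004,.08],57.6))
w=look("pics/w5.png"); print(cups(w),ctrl.sense()['time_s'])
E
```

```text
grip 0.046594408495781864 0.0579414217092423 0.05741117243395873 [-0.25  0.5  -1.77]
place True [0.65043281 0.16929635 0.07109709] [-0.48  0.01  5.53]
True
[(np.float64(0.4479), np.float64(0.0954), 0.061), (np.float64(0.4624), np.float64(0.2042), 0.061), (np.float64(0.6509), np.float64(0.1694), 0.0855)] 42.575
```

The first cup stands on the warmer at (.651,.169). Next the other two, looking again between them.

Run:
```python
from cups import *
print(pick_place((.4623,.2042),W+[-.004,0],0))
w=look(); cs=cups(w); print(cs)
lo=[c for c in cs if c[2]<.07]
if len(lo)==1 and np.hypot(lo[0][0]-.448,lo[0][1]-.095)<.01:
    print(pick_place(lo[0][:2],W+[-.004,-.08],0)); w=look("pics/w6.png"); print(cups(w))
print(ctrl.sense()['time_s'])
```

```text
grip 0.04651425444230922 0.05711937842103149 0.05729694666414383 [-0.14 -0.27 -1.75]
place True [0.65032159 0.08924672 0.07101274] [-0.33 -0.83  5.6 ]
True
[(np.float64(0.4479), np.float64(0.0954), 0.061), (np.float64(0.6108), np.float64(0.07), 0.0855), (np.float64(0.6509), np.float64(0.1693), 0.0855)]
grip 0.04645722154514099 0.05746262822642643 0.057663845719185224 [-0.22  0.25 -1.64]
place True [0.65030569 0.0092323  0.07098062] [-0.7  -0.49  5.08]
True
[(np.float64(0.6108), np.float64(0.0699), 0.0855), (np.float64(0.6491), np.float64(0.0096), 0.0855), (np.float64(0.6509), np.float64(0.1693), 0.0855)]
61.8167
```

View pics/w6.png

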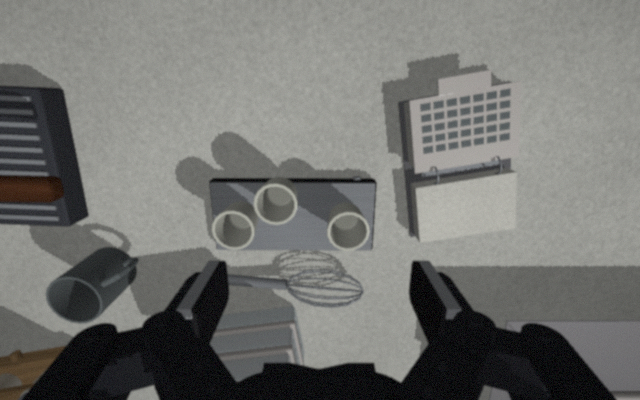

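The middle cup was knocked to (.611,.070), still upright on the warmer but near its limit and overhanging the edge (px 275,203). I put it back in the middle slot.

Run:
```python
from cups import *
c=[.6108,.0699]; s_=list(W+[-.002,0]); R=down(32.3+90)
ctrl.move_to([*c,.18],R); ctrl.servo_line([*c,.070],rate=.1,stop_force=10); z0=ctrl.sense()['ee_pos'][2]
ctrl.grasp(40); print(ctrl.sense()['width']); ctrl.servo_line([*c,.115],rate=.1); ctrl.servo_line([*s_,.115],down(90),rate=.1)
ctrl.servo_line([*s_,z0+.006],rate=.1); print(ctrl.servo_line([*s_,z0-.003],rate=.02,stop_force=4),ctrl.sense()['ee_pos'],z0)
ctrl.hold(.2); ctrl.release(); ctrl.hold(.3); ctrl.servo_line([*s_,.18],rate=.15)
w=look("pics/w7.png",(.55,.15,.34)); print(cups(w),ctrl.sense()['time_s'])
# binder: tab and edges
k=(w[:,0]>.41)&(w[:,0]<.70)&(w[:,1]>.24)&(w[:,1]<.46)&(w[:,2]>.026)&(w[:,2]<.042); P=w[k]
(cx,cy),(a,b),an=cv2.minAreaRect((P[:,:2]*1000).astype(np.float32)); print(cx,cy,a,b,an)
t=np.radians(9.8); v=(P[:,:2]-[.564,.343])@np.array([[np.cos(t),-np.sin(t)],[np.sin(t),np.cos(t)]])
for lo in np.arange(-.13,.125,.01):
    q=(v[:,0]>=lo)&(v[:,0]<lo+.01)
    if q.sum()>5: print(round(lo,3),np.percentile(v[q,1],[1,99]).round(4),np.median(P[q,2]).round(4),q.sum())
print(v[:,0].min(),v[:,0].max())
k=(w[:,0]>.41)&(w[:,0]<.70)&(w[:,1]>.24)&(w[:,1]<.46)&(w[:,2]>.041)&(w[:,2]<.055); P=w[k]; print("rings",len(P),((P[:,:2]-[.564,.343])@np.array([[np.cos(t),-np.sin(t)],[np.sin(t),np.cos(t)]])).mean(0))
cv2.imwrite("pics/c7.png",cv2.resize(cv2.imread("pics/w7.png")[40:270,180:580],None,fx=2,fy=2))
```

```text
0.05766976200220309
True [0.6524933  0.08936488 0.07114773] 0.07065548068791098
[(np.float64(0.649), np.float64(0.0096), 0.0855), (np.float64(0.6509), np.float64(0.1695), 0.0855), (np.float64(0.6523), np.float64(0.0892), 0.0855)] 69.975
563.8758544921875 343.75244140625 241.76290893554688 151.47605895996094 9.759456634521484
-0.13 [-0.0329  0.0346] 0.0353 41
-0.12 [-0.0339  0.0351] 0.0353 456
-0.11 [-0.0342  0.0346] 0.0353 449
-0.1 [-0.074   0.0745] 0.0355 943
-0.09 [-0.0741  0.0745] 0.0356 922
-0.08 [-0.0742  0.0735] 0.0356 905
-0.07 [-0.0742  0.0738] 0.0355 873
-0.06 [-0.0742  0.0742] 0.0356 853
-0.05 [-0.0742  0.0742] 0.0356 850
-0.04 [-0.0743  0.0745] 0.0356 829
-0.03 [-0.0742  0.0741] 0.0357 799
-0.02 [-0.0744  0.0738] 0.0355 786
-0.01 [-0.0743  0.074 ] 0.0354 768
-0.0 [-0.0734  0.0744] 0.0354 318
0.02 [-0.0735  0.0738] 0.0315 292
0.03 [-0.0738  0.0735] 0.0319 694
0.04 [-0.0743  0.0738] 0.0319 679
0.05 [-0.0743  0.074 ] 0.032 673
0.06 [-0.0736  0.0739] 0.032 651
0.07 [-0.0742  0.074 ] 0.032 650
0.08 [-0.0739  0.0731] 0.0319 618
0.09 [-0.0744  0.0735] 0.0319 624
0.1 [-0.0739  0.0735] 0.032 601
0.11 [-0.0744  0.0739] 0.032 591
0.12 [-0.0729  0.0584] 0.0313 16
-0.1208896135188532 0.12085023421025565
rings 65 [ 0.01172518 -0.00061943]
```

View pics/c7.png

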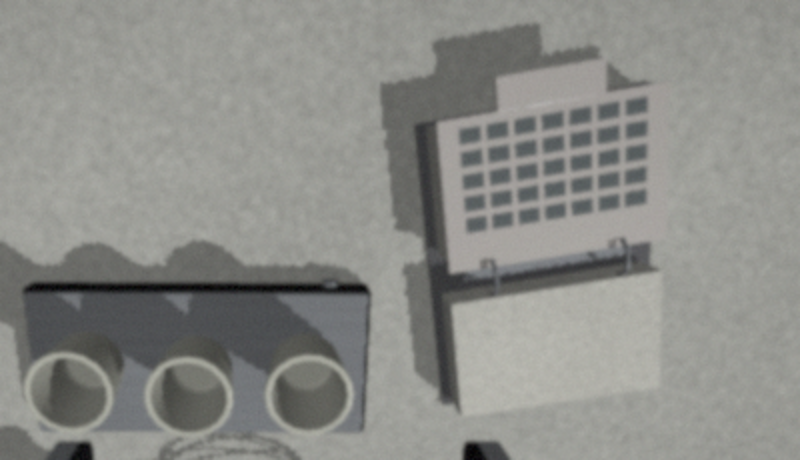

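All three cups are on the warmer at (.649,.010), (.652,.089) and (.651,.170). The calendar hinge is at (.576,.345), yaw 9.8°, and the tab edge at (.445,.322). Next I check the kinematics of the leaf turn with a forward-tilted closed gripper, and re-check the portafilter before turning the leaf.

```bash
cat > leaf.py <<'E'
from cups import *
t=np.radians(9.8); X=np.array([np.cos(t),np.sin(t),0]); Z=np.array([0,0,1.]); Hn=np.array([.5758,.3450,.0345])
def pose(r_off,z_off,e):
    """corner of fingertip at Hn + r_off*X + z_off*Z, tool e deg below horizontal along X"""
    e=np.radians(e); tz=np.cos(e)*X-np.sin(e)*Z; tx=np.sin(e)*X+np.cos(e)*Z; R=np.c_[tx,np.cross(tz,tx),tz]
    return Hn+r_off*X+z_off*Z-.011*tz-.011*tx,R
def arc(th,e,r=.118):
    a=np.radians(th); return pose(-r*np.cos(a),r*np.sin(a),e)
E
python3 - <<'E'
from leaf import *
w=look("pics/w8.png",(.54,.0,.37)); print(cups(w))
k=(w[:,2]>.14)&(w[:,2]<.195)&(w[:,1]>-.27)&(w[:,1]<-.13)&(abs(w[:,0]-.56)<.04); P=w[k]; print("handle",P.mean(0))
for e in(40,45,55,65):
    L=[pose(-.20,.09,e),pose(-.165,-.012,e),pose(-.121,-.012,e)]+[arc(a,e) for a in range(0,126,15)]
    qs=[ctrl.inverse_kinematics(*p) for p in L]; print(e,[None if q is None else np.round(q,2).tolist() for q in qs[:3]+qs[-1:]],[q is not None for q in qs])
E
```

```text
[(np.float64(0.649), np.float64(0.0089), 0.0855), (np.float64(0.6508), np.float64(0.1688), 0.0855), (np.float64(0.6523), np.float64(0.0886), 0.0855)]
handle [ 0.55931704 -0.20864814  0.18198066]
40 [None, None, None, [0.5, 0.29, -0.64, -0.21, -0.25, -2.93]] [False, False, False, False, True, True, True, True, True, True, True, True]
45 [[0.76, -0.02, -0.97, -0.08, -0.41, -2.7], None, [0.64, 0.32, -1.03, -0.51, -0.33, -2.79], [0.49, 0.28, -0.56, -0.03, -0.22, -2.91]] [True, False, True, True, True, True, True, True, True, True, True, True]
55 [[0.7, -0.03, -0.83, 0.23, -0.29, -2.69], [0.65, 0.22, -0.95, -0.15, -0.27, -2.74], [0.6, 0.26, -0.88, -0.13, -0.24, -2.78], [0.47, 0.3, -0.39, 0.29, -0.17, -2.9]] [True, True, True, True, True, True, True, True, True, True, True, True]
65 [[0.64, 0.01, -0.68, 0.49, -0.19, -2.71], [0.6, 0.21, -0.8, 0.16, -0.18, -2.75], [0.56, 0.26, -0.73, 0.18, -0.16, -2.79], [0.45, 0.35, -0.21, 0.59, -0.11, -2.89]] [True, True, True, True, True, True, True, True, True, True, True, True]
```

The portafilter and cups are unchanged. Tilt 55° is feasible along the whole arc, so I turn the leaf.

Run:
```python
from leaf import *
e=55
ctrl.grasp(20)
ctrl.move_to(*pose(-.20,.13,e)); ctrl.servo_line(*pose(-.17,-.017,e),rate=.12,stop_force=10); print(ctrl.sense()['ee_pos']-pose(-.17,-.017,e)[0])
print(ctrl.servo_line(*pose(-.124,-.017,e),rate=.05,stop_force=6)); s=ctrl.sense(); print(s['wrist_force'],s['time_s'])
for a in range(5,126,10):
    st=ctrl.servo_line(*arc(a,e,.121),rate=.08,stop_force=20)
    if a%20==5: print(a,st,ctrl.sense()['wrist_force'].round(2))
    if st: break
    if a in(45,):
        im,d=ctrl.capture("side"); cv2.imwrite("pics/s9.png",im[:,:,::-1])
im,d=ctrl.capture("side"); cv2.imwrite("pics/s10.png",im[:,:,::-1])
ctrl.servo_line(*pose(-.06,.16,e),rate=.15); ctrl.hold(1)
im,d=ctrl.capture("side"); cv2.imwrite("pics/s11.png",im[:,:,::-1])
cv2.imwrite("pics/c9.png",np.hstack([cv2.resize(cv2.imread(f"pics/s{i}.png")[200:390,180:380],None,fx=1.33,fy=1.33) for i in(9,10,11)])); print(ctrl.sense()['time_s'])
```

```text
[0.0001433  0.0001088  0.00044302]
False
[0.11262026 0.18926264 0.24413098] 76.3833
5 False [ 0.54  0.21 -0.26]
25 False [ 0.76 -0.67 -0.52]
45 False [-0.33  0.4  -1.  ]
65 False [-0.73 -0.12 -0.46]
85 False [-0.43  0.53 -0.11]
105 False [ 0.32  0.46 -0.42]
125 False [ 0.35 -1.07 -0.3 ]
84.1333
```

View pics/c9.png

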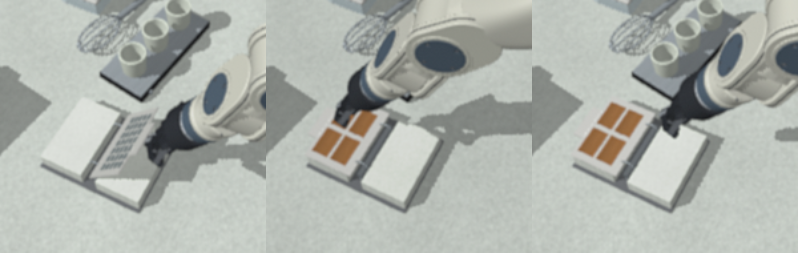

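The leaf went over and lies on the far half with its orange face up. I back off and make the final checks with the wrist camera.

Run:
```python
from leaf import *
ctrl.servo_line(*pose(-.12,.26,55),rate=.2)
w=look("pics/w12.png",(.54,.05,.37)); print(cups(w))
v=(w[:,:2]-Hn[:2])@np.array([[np.cos(t),-np.sin(t)],[np.sin(t),np.cos(t)]])
for lo,hi in((-.1,-.03),(.03,.06),(.08,.11),(.115,.13)):
    k=(v[:,0]>lo)&(v[:,0]<hi)&(abs(v[:,1])<(.06 if hi<.12 else .03))&(w[:,2]<.2); print(lo,k.sum(),np.median(w[k,2]))
k=(w[:,2]>.14)&(w[:,2]<.195)&(w[:,1]>-.27)&(w[:,1]<-.13)&(abs(w[:,0]-.56)<.04); P=w[k]
print("handle",P.mean(0),cv2.fitLine((P[:,:2]*1000).astype(np.float32),cv2.DIST_HUBER,0,.01,.01).ravel()[:2])
im,d=ctrl.capture("side"); cv2.imwrite("pics/s12.png",im[:,:,::-1])
s=ctrl.sense(); print(s['time_s'],s['wrist_force'])
cv2.imwrite("pics/c12.png",np.hstack([cv2.resize(cv2.imread("pics/w12.png")[:300],(400,188)),cv2.resize(cv2.imread("pics/s12.png")[:,180:520],(400,471))[:188*2][::2] ]) if 0 else cv2.imread("pics/w12.png"))
```

```text
[(np.float64(0.649), np.float64(0.0091), 0.0855), (np.float64(0.6508), np.float64(0.169), 0.0855), (np.float64(0.6523), np.float64(0.0888), 0.0855)]
-0.1 4011 0.031947957080443457
0.03 1398 0.03578710647947167
0.08 1275 0.035790343904974875
0.115 302 0.03553285428790426
handle [ 0.55934552 -0.20791587  0.18176568] [0.05713647 0.99836636]
87.5833 [ 0.84980604 -0.28208664  0.13846808]
```

View pics/c12.png

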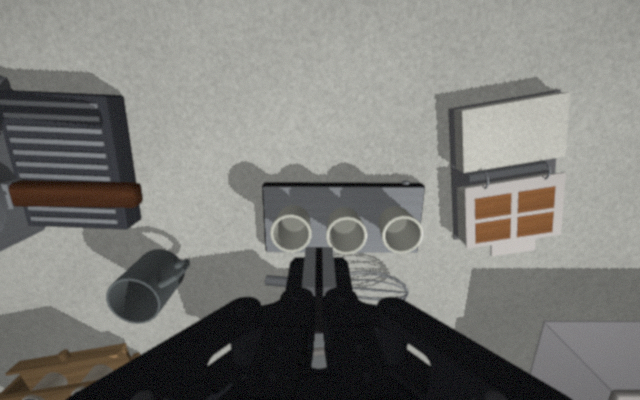

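The leaf is flat on the far half (height 0.0358 at every distance, px 515,215), the cups are in a row (px 290–402, 233), and the handle points straight out (px 75,193). The mug and whisk look undisturbed. Handing in.

```bash
python3 -c "
from workcell import ctrl
print(ctrl.hand_in(), ctrl.sense()['time_s'])"
```

```text
the job is handed in; nothing more can be done
the job is handed in; nothing more can be done
```

The job is done and was handed in at about 88 s of the 208 s allowed; the hand-in reports no verdict.

- **Basket and portafilter:** I seated the basket in the portafilter. I then twisted the portafilter 45° up into the group and let it go.
- **Cups:** All three cups went onto the warmer. The middle one was knocked aside after I placed it, so I put it back in its slot.
- **Calendar:** I turned the leaf over last, once everything else was in place.

**Last checks**
- **Cups:** They stand at warmer height, within 6 mm of the warmer's middle line and spaced 80 mm apart.
- **Portafilter:** It hangs locked by itself, with the handle within about 1° of straight out (fitted at 86.7° against 87.7° expected). The handle drooped about 6° right after release, against 5° nominal, and its height has held since.
- **Leaf:** It is flat on the far half, at an even height of 35.8 mm.
- **Robot:** It ended clear of everything, with wrist force near zero.
- **Mug and whisk:** They look undisturbed in the last picture, but I did not measure them at the end.
- **Basket:** I measured it seated before locking. It is hidden inside the group afterwards and could not be checked again.

No check failed. The scene and side cameras differed by about 3.5 mm in x, so I used averages close to the wrist camera's readings.

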